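# Tilt the vial tube until the first cap shows at the rim

### The arm

A 6-joint arm with a two-finger parallel gripper is mounted at the origin on the work surface. World frame = base frame: x ahead of the robot, y to its left, z up, the work surface at z = 0. Lengths are in m, angles in rad, forces in N, time in s.
With the tool pointing down it reaches from about 0.35 to 0.775 m from the base axis. Payload 5.5 kg.
Tool frame: the origin (TCP) lies midway between the tips of the shut fingers; the grasp point (between the pads) lies grip_point_offset behind it (grip_point_offset is the distance from the TCP to the grasp point, in m); z points along the fingers, y is the direction in which the jaws open and shut (so a half turn about z gives the same grasp; the last joint's range is limited). The gripper opens to 85 mm and grips with 20 to 120 N. Pads are 22 mm wide; open, the fingers measure 114 mm over their backs; the gripper's body (76 mm by 85 mm) begins 54 mm behind the grasp point. The pads swing forward as they close: fully open they stand 13 mm farther back than shut.
Start: joints at [1.198, 0.313, 0.046, 1.304, 0, 1.431], TCP at [0.133, 0.56, 0.231] pointing down, gripper open.
Joint ranges: [-2.76, 2.76], [-0.86, 1.69], [-1.03, 1.26], [-2.2, 2.34], [-1.47, 1.5], [-3.14, 3.14]. Speed limits (rad/s): [2.57, 2.57, 3.14, 3.14, 3.14, 3.14].

### API

Orientations are given as a unit quaternion [w, x, y, z].
In Python, from workcell import * gives the robot as it stands.
- The arm moves only by the tool send_rows, never from a script. Its argument "series" is one flat list of numbers, 7 for each row, row after row: the shift along the tool's x, y, z in cm, then the turn, a rotation vector about the tool's x, y, z in degrees, then the opening, from 0 (shut) to 1 (fully open). A call has 1 to 10 rows; each row is the pose to reach, as a shift and turn from the pose commanded when the call began, along the tool's axes at that moment; what a row does not reach only later rows make up. A row lasts 1/12 s, in which the tool goes at most 41.7 mm and 7.16 degrees, less where a joint would pass 70% of its speed; a pose out of reach is approached as far as the arm can. A call with a gripper value outside its range is refused whole. The fingers move at their own pace and stop on an object; "newtons" is the grip in N (left out, the last holds). Time passes only in rows, so rows that repeat a pose let the fingers close. It gives the time, the measured TCP pose, the force and the opening at its end, in the units of the state.
- get_state(): the state, without advancing time (a new reading comes with each control period).
- read_camera(name): name is "side" or "top" or "wrist"; returns the picture (384x512x3 uint8, blue, green, red); there is no depth.
- camera_info(name): a dict with "K" (3x3 intrinsics, pixels), "D" ([k1, k2, p1, p2, k3] as OpenCV has them; the pictures are not rectified), "xyz" and "attitude" of the camera in the world. Camera axes: x right, y down, z forward; pixel columns grow to the right and rows downward; lengths in m; the calibration is good to about 2 mm. A picture is of the moment at which its call begins: read the wrist's pose just before it. camera_info takes no time and is no camera call; for the wrist camera it gives the pose at the moment of the call.
- hand_in(): hands the job in, once; it reports no verdict.
Trained networks look in the newest picture that a camera, given by its name, has taken for a name from the list of things; names that differ only in an ending like _2 or _b are one class to them, and where a whole thing is asked for, a point or a joint stands for the part that bears it (a point fixed in the world has none). Each returns a list of dicts, best first, with "p" (0 to 1); they miss things now and then, are a little off and sometimes report something else, mostly with a low value. They report only what shows in the picture. A call takes as long as a camera call. They do not tell look-alikes from the thing itself.
- silhouettes(camera, label): "pixels" (384x512 bool, what is visible of it) and "box" ([left, top, width, height] in pixels, round what is visible of it).
The state is a dict: "clock": time; "joint_pos": joint angles; "qvel": joint speeds; "tau": joint torques, N m; "tcp_pos": TCP position; "orientation": TCP orientation; "wrist_force": force on the tool from outside, world axes, zero at the start; "ft_torque": the same for the moment, N m; "finger_gap": finger opening in m.
Only numpy, scipy, OpenCV 4.12 (cv2) and the standard library are available. Lean on these libraries where they do the work, as an engineer would, in place of code of your own. Each camera call takes 0.05 s, during which the arm holds its last target. There are 200 camera calls.

### The job

Slide the white catch tray along the bench, without lifting it, until it stands under the open lip of the clear vial tube. Then tip the tube slowly (the black crossbar is there to press on) until the first vial slides forward and its blue cap pokes out past the red collar, and stop there: the amber glass must stay behind the collar. Do not touch the vials or let one fall, leave the other things on the bench where they are, and let go with the tube staying tilted.

Things in the scene. Friction and masses are not known exactly. Their poses are not given: they have to be found in the camera images.
- stand: Fixed metal stand, base plate 150 x 140 x 12 mm (from 110 mm behind to 40 mm ahead of the origin along x), two uprights 218 mm tall. Origin on the bench under the pivot. Its x axis points level towards the tube's mouth, y to the left of that, z up. The tube's pivot axis is parallel to y, 200 mm above the origin.
- tube (a joint): Tilt of the clear tube about its pivot, rad: 0 level (start and stop), grows as the mouth goes down, to 0.9. Stiff pivot (0.4 N m, 3 to 6 N at the crossbar): stays where it is left. The vials start to slide at 0.25 to 0.45 rad (hidden friction) and stop on the upward curve near the collar; each further 0.01 rad moves the first on by 2 mm or so, in jerks of 5 to 13 mm, in the end over the lip.
- handle_left (a point): Centre line of the round black crossbar (diameter 14 mm, 200 mm long, parallel to the stand's y, under the tube and fixed to it), 70 mm to the left (+y of the stand) of the tube's centre: a place to press down from above. In the tube: 85 mm ahead of the pivot, 34 mm below it when level. The tube is 46 mm wide outside and its walls rise up to 60 mm above the bar.
- handle_right (a point): The same on the other end of the crossbar, 70 mm to the right (-y of the stand).
- rim (a point): Centre of the red collar, which is the rim to reach, on the line that a vial's axis follows, 17 mm above the tube's floor and 78 mm along its curved part (106 mm ahead of the pivot). Tilts with the tube. Its x axis points out of the tube along the tube, y across.
- lip (a point): Middle of the front edge of the tube's lip, on its floor, 42 mm beyond the red collar. The tube is an open-topped trough, 38 mm wide inside, walls 28 mm high, closed at the back: straight from 160 mm behind to 40 mm ahead of the pivot, then its floor curves upward (radius 150 mm) for 120 mm to the lip.
- vial1_nose (a point): Foremost point (tip of the domed blue cap) of the first vial, a round-ended amber cylinder 34 mm in diameter, 76 mm long, 90 g, whose front 24 mm is the blue cap. x axis along the vial, out of the tube. The cap pokes past the collar once this point is past rim along the rim's x axis; the glass is still behind it while it is past by less than 24 mm.
- vial1: The first vial (blue cap); origin at its centre, x axis along it towards the cap.
- vial2: The second vial, like the first but with a white cap, behind it in the tube; origin at its centre, x axis along it towards its cap.
- tray: Loose white open catch tray, 180 mm (its x) x 140 mm (its y) x 45 mm high, walls 5 mm, about 0.5 kg, slides on the bench. Origin at the centre of its underside. Its place is under the lip; standing 150 mm ahead of the stand's origin along the stand's x axis it clears the base plate and is centred well enough.
- saline: Bystander: clear bottle, 60 mm in diameter, 120 mm tall; origin under its centre.
- jar: Bystander: amber jar, 68 mm in diameter, 75 mm tall; origin under its centre.
- spray: Bystander: red spray bottle with white head, 68 mm in diameter, 174 mm tall; origin under its centre.
There are look-alikes about, which are no part of the job. Several things have the shape of the tray; the one meant has the colours described above.

How it is judged:
By the outcome, as a careful person would: the job done as asked, in the order asked, and still so for the second after the job is handed in, with the robot touching nothing.
It also fails if it takes over 72 s, if anything falls off the work surface, if the arm or the gripper's body presses on something with over 40 N, if the wrist force passes 120 N, or if a joint passes its speed limit or range.

## Working session

There is one attempt and no reset: what is moved stays moved. The work goes in short steps, Python scripts to look and compute and a tool call to move; the robot and the scene stay as the last step left them, time stands still between calls to the robot, and variables do not carry over. Pictures are saved under pics/ and viewed, about 8 in all and at most 12, crops included, and the job is handed in when it is done.

Besides the shell and the picture viewer there is one more tool, called after "Call:" as name(argument=value, ...) on one line, values as JSON. send_rows: Moves the arm, as the interface text tells. Its arguments: {"type":"object","properties":{"series":{"type":"array"},"newtons":{"type":"number"}},"required":["series"]}

```bash
mkdir -p pics; ls
cat > h.py <<'E'
from workcell import *
import numpy as np, cv2
from scipy.spatial.transform import Rotation as R
def cam(n):
    c=camera_info(n); q=np.array(c["attitude"]); 
    return np.array(c["K"]),np.array(c["D"]),np.array(c["xyz"]),(R.from_quat(q[[1,2,3,0]]).as_matrix() if q.size==4 else q)
def ray(n,uv):
    K,D,t,M=cam(n); p=cv2.undistortPoints(np.array(uv,float).reshape(-1,1,2),K,D).reshape(-1,2)
    return t,(M@np.c_[p,np.ones(len(p))].T).T
def onz(n,uv,z):
    t,d=ray(n,uv); return t+d*((z-t[2])/d[:,2])[:,None]
def proj(n,P):
    K,D,t,M=cam(n); return cv2.projectPoints((np.array(P,float).reshape(-1,3)-t)@M,np.zeros(3),np.zeros(3),K,D)[0].reshape(-1,2)
def tri(n1,uv1,n2,uv2):
    a,d=ray(n1,uv1);b,e=ray(n2,uv2);d=d[0]/np.linalg.norm(d[0]);e=e[0]/np.linalg.norm(e[0])
    s=np.linalg.lstsq(np.c_[d,-e],b-a,rcond=None)[0];p,q=a+d*s[0],b+e*s[1];return (p+q)/2,np.linalg.norm(p-q)
E
python3 - <<'E'
from h import *
s=get_state();print(s)
ims=[]
for n in ["side","top"]:
    im=read_camera(n);cv2.imwrite(f"pics/{n}0.png",im);print(n,camera_info(n))
    for l in ["tray","tube","stand","vial1","vial2","handle_left","saline","jar","spray"]:
        try:print(l,[(round(d["p"],2),d["box"]) for d in silhouettes(n,l)])
        except Exception as e:print(l,e)
E
```

```text
pics
{'clock': 0.0, 'joint_pos': array([1.19841415e+00, 3.13988150e-01, 4.49453412e-02, 1.30355398e+00,
       2.53019888e-05, 1.43120994e+00]), 'qvel': array([ 2.31059958e-04, -5.17727981e-04,  7.50645379e-04,  1.39327492e-03,
        6.42070715e-05, -5.62788535e-04]), 'tau': array([-2.97248862e-04, -4.80629718e+01,  2.98533797e+01,  1.93732849e-02,
       -2.28031176e-04, -9.92490271e-06]), 'tcp_pos': array([0.13246005, 0.55901454, 0.23040206]), 'orientation': array([-2.40175420e-04,  1.16135200e-01,  9.93233006e-01, -8.67694190e-04]), 'wrist_force': array([ 0.89148026, -1.24183756, -0.44400799]), 'ft_torque': array([ 0.05708438,  0.00219503, -0.02539191]), 'finger_gap': 0.08553188335919015}
side {'K': array([[425.41608076,   0.        , 258.89605714],
       [  0.        , 425.41608076, 193.43927394],
       [  0.        ,   0.        ,   1.        ]]), 'D': array([-0.13500403,  0.        ,  0.        ,  0.        ,  0.        ]), 'xyz': array([ 0.41402033, -1.03884685,  1.18413626]), 'attitude': array([-0.36324292,  0.92993668, -0.05547991,  0.0139406 ])}
tray [(0.75, [158.8, 140
[... 893 characters left out ...]
  ]), 'xyz': array([ 0.39076576, -0.07365377,  1.13501961]), 'attitude': array([ 0.03790612, -0.70029434,  0.71176991, -0.03917344])}
tray [(0.9, [100.4, 87.5, 66.6, 68.7]), (0.62, [111.8, 247.8, 74.0, 75.8]), (0.59, [114.7, 169.1, 65.4, 56.2])]
tube [(0.6, [208.7, 150.7, 120.4, 74.4])]
stand [(0.93, [210.8, 152.7, 119.7, 67.7])]
vial1 [(0.8, [257.1, 166.3, 28.1, 19.5]), (0.62, [292.0, 159.3, 29.9, 16.3])]
vial2 [(0.8, [257.1, 166.3, 28.1, 19.5]), (0.62, [292.0, 159.3, 29.9, 16.3])]
handle_left [(0.6, [208.2, 150.3, 122.2, 74.3])]
saline [(0.84, [274.6, 106.2, 22.6, 25.4])]
jar [(0.77, [195.2, 96.0, 24.4, 29.8]), (0.58, [210.6, 152.1, 123.1, 71.1])]
spray [(0.77, [377.0, 183.6, 35.9, 23.6])]
```

View pics/side0.png

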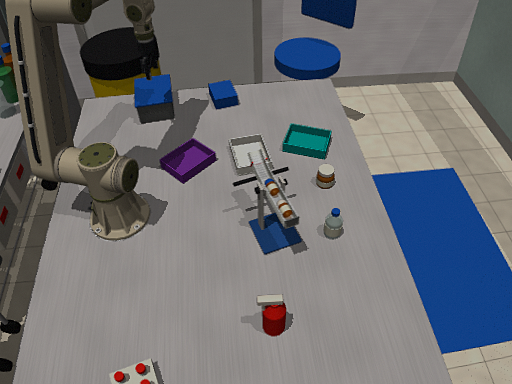

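View pics/top0.png

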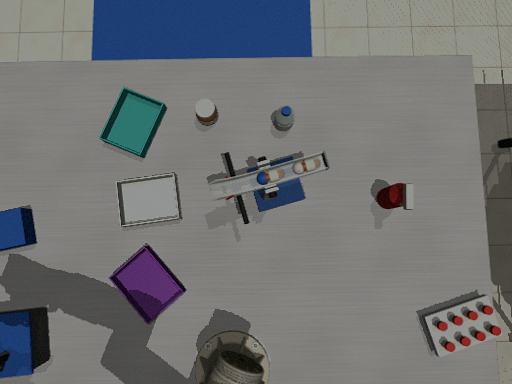

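Top picture: tray-shaped things are the teal one (133,122), the purple one (148,284) and the white one (149,200); the white one is the target. The tube has its mouth at (210,186), the crossbar runs (228,154)-(246,222), and the blue-cap vial is at (264,178). I'll check this in a close crop and compute the poses.

Run:
```python
from h import *
im=cv2.imread("pics/top0.png")
cv2.imwrite("pics/crop1.png",cv2.resize(im[130:245,100:340],None,fx=3.3,fy=3.3,interpolation=cv2.INTER_CUBIC))
read_camera("top")
m=[d for d in silhouettes("top","tray") if abs(d["box"][0]-115)<10 and abs(d["box"][1]-169)<10]
if m:
    c=cv2.findContours(m[0]["pixels"].astype(np.uint8),0,2)[0];c=max(c,key=cv2.contourArea)
    r=cv2.minAreaRect(onz("top",c.reshape(-1,2),0.045)[:,:2].astype(np.float32));print("tray",r)
b=onz("top",[[228,154],[246,222]],0.166);print("bar",b,np.linalg.norm(b[0]-b[1]))
print("tube mouth/back",onz("top",[[210,186],[327,161]],0.2))
print("base front corners",onz("top",[[305,203],[256,210]],0.012))
for l,uv,z in [("saline",(285,118),.06),("jar",(206,111),.06),("spray",(388,196),.1)]: print(l,onz("top",[uv],z))
```

```text
tray ((0.505292534828186, 0.2461099922657013), (0.1465287208557129, 0.1889367550611496), 6.863842487335205)
bar [[ 0.61150045 -0.0044529   0.166     ]
 [ 0.42665384 -0.05077453  0.166     ]] 0.19056222832136913
tube mouth/back [[ 0.52001574  0.04044966  0.2       ]
 [ 0.58099424 -0.26535404  0.2       ]]
base front corners [[ 0.48810924 -0.23067081  0.012     ]
 [ 0.4688662  -0.07853993  0.012     ]]
saline [[ 0.74454006 -0.17124105  0.06      ]]
jar [[0.77044247 0.06917569 0.06      ]]
spray [[ 0.49671736 -0.4569995   0.1       ]]
```

View pics/crop1.png

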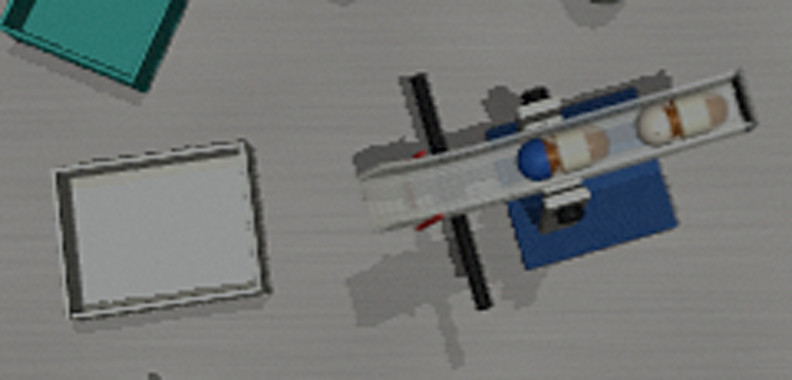

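Run:
```python
from h import *
from scipy.optimize import least_squares as ls
L=np.array([[.085,-.1,.166],[.085,.1,.166],[0,-.04,.218],[0,.04,.218],[-.11,.07,.012],[.04,.07,.012]])
uv=np.array([[224.8+1.5,153],[246.4,223],[262.7,159.4],[272.7,193.6],[304.5,198.5],[259.7,211.2]])
def W(p,L): c,s=np.cos(p[2]),np.sin(p[2]); return np.c_[p[0]+c*L[:,0]-s*L[:,1],p[1]+s*L[:,0]+c*L[:,1],L[:,2]]
use=[0,1,4,5]
r=ls(lambda p:((proj("top",W(p,L))-uv)[use]).ravel(),[.54,-.1,1.7],loss="soft_l1")
p=r.x;print("stand",p,np.degrees(p[2]));print((proj("top",W(p,L))-uv).round(1))
print("side bar px",proj("side",W(p,L)).round(0).tolist())
print("tray goal",W(p,np.array([[.15,0,0]])));print("handles L R",W(p,np.array([[.085,.07,.166],[.085,-.07,.166]])))
print("lip rim",W(p,np.array([[.148,0,.2],[.106,0,.2]])))
s=get_state();print(s["tcp_pos"],R.from_quat(s["orientation"][[1,2,3,0]]).as_matrix().round(3))
d=np.array(p)
np.save("stand.npy",p)
```

```text
stand [ 0.54171776 -0.10779183  1.83606186] 105.19859567299962
[[-0.1 -0.6]
 [ 0.1  0.4]
 [ 0.2  1.5]
 [-1.  -3. ]
 [ 0.9 -0.3]
 [-0.8  0.4]]
side bar px [[287.0, 168.0], [232.0, 184.0], [282.0, 178.0], [258.0, 185.0], [263.0, 253.0], [247.0, 220.0]]
tray goal [[0.50239293 0.0369616  0.        ]]
handles L R [[ 0.45188209 -0.04411647  0.166     ]
 [ 0.5869853  -0.0074133   0.166     ]]
lip rim [[ 0.50291727  0.03503156  0.2       ]
 [ 0.51392822 -0.00549941  0.2       ]]
[0.13267722 0.55953878 0.23134296] [[-0.973  0.231  0.   ]
 [ 0.231  0.973  0.   ]
 [-0.     0.    -1.   ]]
```

Call:
send_rows(series=[-4,-1,0,0,0,7,1,-8,-2,0,0,0,14,1,-12,-3,0,0,0,21,1,-16,-4,0,0,0,28,1,-20,-5,0,0,0,35,1,-24,-6,0,0,0,42,1,-28,-7,0,0,0,49,1,-32,-8,0,0,0,56,1,-36,-9,2,0,0,63,1,-38.9,-9.7,5,0,0,69.7,1])

```text
clock: 1.93
tcp_pos: [0.4905, 0.3764, 0.1873]
orientation: [0.001, 0.666, 0.746, 0.004]
wrist_force: [-0.3, 1.1, 0.3]
finger_gap: 0.0852
```

```bash
cat > rel.py <<'E'
from h import *
import sys
# rel.py x y z yawdeg(of tool x): shift cm in tool axes & turn about tool z
s=get_state();M=R.from_quat(s["orientation"][[1,2,3,0]]).as_matrix()
yaw=np.degrees(np.arctan2(M[1,0],M[0,0]))
t=np.array([float(a) for a in sys.argv[1:4]])
print(s["clock"],s["tcp_pos"].round(4),"yaw",yaw.round(2),"tool z",M[:,2].round(3),"gap",s["finger_gap"],"F",s["wrist_force"].round(1),"q",s["joint_pos"].round(2))
Rt=R.from_euler("z",float(sys.argv[4]),degrees=True)*R.from_euler("x",180,degrees=True)
print("shift cm",(M.T@(t-s["tcp_pos"])*100).round(2),"turn",np.degrees((R.from_matrix(M).inv()*Rt).as_rotvec()).round(1))
E
python3 rel.py .489 .375 .012 96.9
```

```text
1.9333 [0.4905 0.3764 0.1873] yaw 96.52 tool z [ 0.007  0.004 -1.   ] gap 0.08521202941955205 F [-0.3  1.1  0.3] q [ 0.52  0.41  0.07  1.23 -0.    1.98]
shift cm [-0.17 -0.3  17.53] turn [ 0.4 -0.2 -0.4]
```

Call:
send_rows(series=[0,0,4,0,0,0,1,0,0,8,0,0,0,1,0,0,12,0,0,0,1,-0.1,0,15,0,0,0,1,-0.1,0,17,0,0,0,1,-0.1,0,17.3,0,0,0,1,-0.1,0,17.3,0,0,0,1])

```text
clock: 2.52
tcp_pos: [0.4848, 0.3752, 0.01]
orientation: [-0.001, 0.663, 0.749, -0.002]
wrist_force: [0.5, 0.1, 0.1]
finger_gap: 0.0854
```

```bash
python3 rel.py .476 .1345 .012 105.2
python3 - <<'E'
from h import *
im=read_camera("side")[80:260,130:370];cv2.imwrite("pics/s1.png",cv2.resize(im,None,fx=3.3,fy=3.3,interpolation=cv2.INTER_CUBIC))
E
```

```text
2.5167 [0.4848 0.3752 0.01  ] yaw 96.96 tool z [-0.003 -0.002 -1.   ] gap 0.08543674175175803 F [0.5 0.1 0.1] q [ 0.53  0.54 -0.18  0.85  0.    1.98]
shift cm [-23.79  -3.79  -0.16] turn [-0.2  0.1 -8.2]
```

View pics/s1.png

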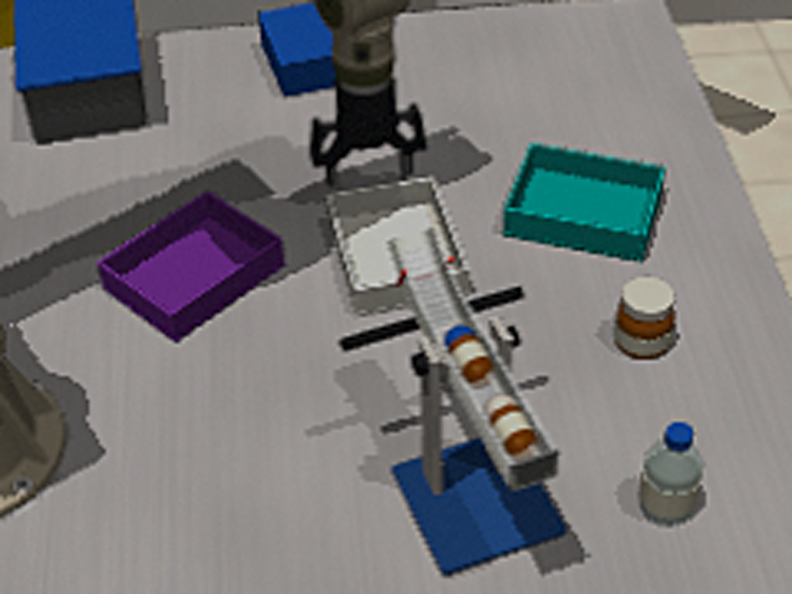

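Call:
send_rows(series=[-0.5,0.8,0,0,0,0,1,-1.7,0.7,0,0,0,0,1,-3,0.4,0,0,0,0,1,-4.3,0.2,0,0,0,-0.5,1,-5.6,0,0,0,0,-1,1,-6.9,-0.2,0,0,0,-1.5,1,-8.2,-0.5,0,0,0,-2,1,-9.5,-0.8,0,0,0,-2.5,1,-10.8,-1.1,0,0,0,-3,1,-12,-1.4,0,0,0,-3.5,1])

```text
clock: 3.4
tcp_pos: [0.4886, 0.2548, 0.0137]
orientation: [0.001, 0.64, 0.769, 0.002]
wrist_force: [1.0, 2.5, 1.2]
finger_gap: 0.0857
```

```bash
python3 rel.py .476 .1345 .012 105.2
```

```text
3.4 [0.4886 0.2548 0.0137] yaw 100.48 tool z [ 0.004  0.003 -1.   ] gap 0.08565273723915344 F [1.  2.5 1.2] q [ 0.33  0.43 -0.36  0.78  0.    1.72]
shift cm [-11.6   -3.42   0.13] turn [ 0.3 -0.1 -4.7]
```

Call:
send_rows(series=[-1.3,-0.4,0,0,0,-0.5,1,-2.6,-0.8,0,0,0,-1,1,-3.9,-1.1,0,0,0,-1.5,1,-5.2,-1.5,0,0,0,-2,1,-6.4,-1.9,0,0,0,-2.6,1,-7.6,-2.2,0,0,0,-3.1,1,-8.6,-2.5,0,0,0,-3.6,1,-9.5,-2.8,0,0,0,-4.1,1,-10.2,-3,0,0,0,-4.7,1,-10.6,-3.1,0,0,0,-4.7,1])

```text
clock: 4.23
tcp_pos: [0.4769, 0.1447, 0.0132]
orientation: [0.001, 0.608, 0.794, 0.002]
wrist_force: [0.5, 4.2, 2.5]
finger_gap: 0.0855
```

```bash
python3 rel.py .476 .1345 .012 105.2
python3 - <<'E'
from h import *
from scipy.optimize import least_squares as ls
p=np.load("stand.npy")
im=read_camera("top");cv2.imwrite("pics/top1.png",im)
cv2.imwrite("pics/crop2.png",cv2.resize(im[130:245,120:320],None,fx=4,fy=4,interpolation=cv2.INTER_CUBIC))
m=silhouettes("top","tray");print([(d["p"],d["box"]) for d in m])
# predicted tray-goal corners (crop px)
c,s=np.cos(p[2]),np.sin(p[2])
P=[[p[0]+c*a-s*b,p[1]+s*a+c*b,.045] for a in(.06,.24) for b in(-.07,.07)]
print(((proj("top",P)-[120,130])*4).round())
E
```

```text
4.2333 [0.4769 0.1447 0.0132] yaw 105.15 tool z [ 0.004  0.001 -1.   ] gap 0.08547803073189422 F [0.5 4.2 2.5] q [ 0.13  0.34 -0.49  0.73  0.    1.44]
shift cm [-0.96 -0.35  0.12] turn [ 0.2 -0.  -0. ]
[(0.92, [179.1, 173.7, 70.8, 59.5]), (0.84, [164.0, 266.9, 24.1, 43.5]), (0.76, [99.4, 90.0, 69.3, 65.8]), (0.69, [211.0, 150.1, 118.0, 73.5])]
[[480. 154.]
 [531. 331.]
 [250. 219.]
 [299. 398.]]
```

View pics/crop2.png

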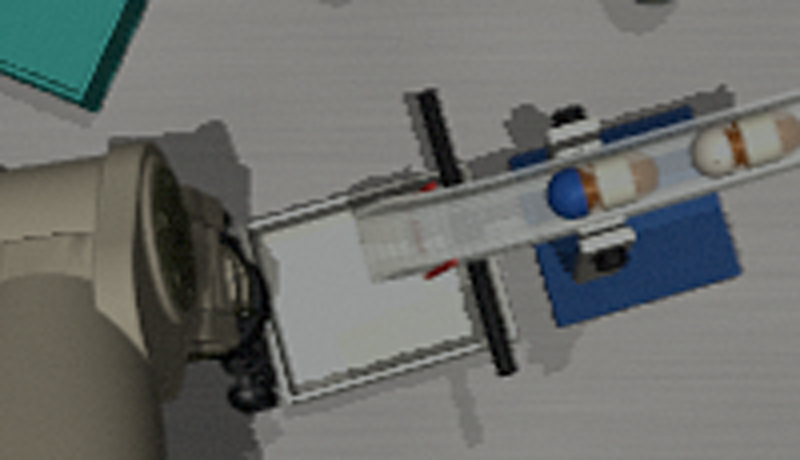

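The white tray (corners 248,222 / 287,404 / 515,345) is nearly at the goal, about 9 mm short, and the base plate is clear. I'll push the rest, then back off and rise.

Call:
send_rows(series=[-0.4,0,0,0,0,0,1,-0.8,0,0,0,0,0,1,-0.9,0,0,0,0,0,1,-0.9,0,0,0,0,0,1,1,0,0,0,0,0,1,4,0,0,0,0,0,1,5,0,-4,0,0,0,0.5,5,0,-8,0,0,0,0,5,0,-12,0,0,0,0,5,0,-16,0,0,0,0])

```text
clock: 5.17
tcp_pos: [0.4615, 0.1932, 0.1725]
orientation: [0.0, 0.607, 0.794, -0.001]
wrist_force: [0.5, 0.7, -1.1]
finger_gap: 0.0386
```

```bash
python3 - <<'E'
from h import *
p=np.load("stand.npy");c,s=np.cos(p[2]),np.sin(p[2])
L=lambda a,b,z:np.array([p[0]+c*a-s*b,p[1]+s*a+c*b,z])
for b in(.08,-.08):
  for a in (0,.2,.3,.4,.5,.6): print(b,a,L(.085*np.cos(a)-.034*np.sin(a),b,.2-.085*np.sin(a)-.034*np.cos(a)).round(4))
E
python3 rel.py .45 -.04 .30 105.2
```

```text
0.08 0 [ 0.4422 -0.0467  0.166 ]
0.08 0.2 [ 0.4444 -0.0549  0.1498]
0.08 0.3 [ 0.4459 -0.0601  0.1424]
0.08 0.4 [ 0.4475 -0.066   0.1356]
0.08 0.5 [ 0.4492 -0.0725  0.1294]
0.08 0.6 [ 0.4512 -0.0796  0.1239]
-0.08 0 [ 0.5966 -0.0048  0.166 ]
-0.08 0.2 [ 0.5989 -0.0129  0.1498]
-0.08 0.3 [ 0.6003 -0.0182  0.1424]
-0.08 0.4 [ 0.6019 -0.024   0.1356]
-0.08 0.5 [ 0.6036 -0.0306  0.1294]
-0.08 0.6 [ 0.6056 -0.0376  0.1239]
5.1667 [0.4615 0.1932 0.1725] yaw 105.2 tool z [-0.001 -0.002 -1.   ] gap 0.038566022446805195 F [ 0.5  0.7 -1.1] q [ 0.24  0.2  -0.25  1.12 -0.    1.54]
shift cm [-22.22  -7.25 -12.7 ] turn [-0.1  0.1  0. ]
```

Call:
send_rows(series=[0,-3,-3,0,0,0,0,-1,-6,-6,0,0,0,0,-3.5,-8.7,-8.5,0,0,0,0,-7,-8.7,-10,0,-2,0,0,-11,-8.7,-10,0,-4,0,0,-15,-8.7,-10,0,-7,0,0,-19,-8.7,-9,0,-10,0,0,-21.5,-8.7,-7,0,-13,0,0,-22,-8.7,-5,0,-15,0,0,-22,-8.7,-4,0,-15,0,0])

```text
clock: 6.0
tcp_pos: [0.4343, -0.0431, 0.2088]
orientation: [0.103, 0.603, 0.787, -0.081]
wrist_force: [-1.8, 0.6, -0.2]
finger_gap: 0.0
```

```bash
python3 rel.py .435 -.043 .183 105.2
python3 - <<'E'
from h import *
a=read_camera("side")[110:260,190:350];cv2.imwrite("pics/s2.png",cv2.resize(a,None,fx=4,fy=4,interpolation=cv2.INTER_CUBIC))
E
```

```text
6.0 [ 0.4343 -0.0431  0.2088] yaw 105.08 tool z [ 0.064 -0.252 -0.966] gap 4.049498989417216e-05 F [-1.8  0.6 -0.2] q [-0.11 -0.   -0.42  1.06 -0.25  1.18]
shift cm [0.66 0.08 2.49] turn [-0.2 15.1 -0.2]
```

View pics/s2.png

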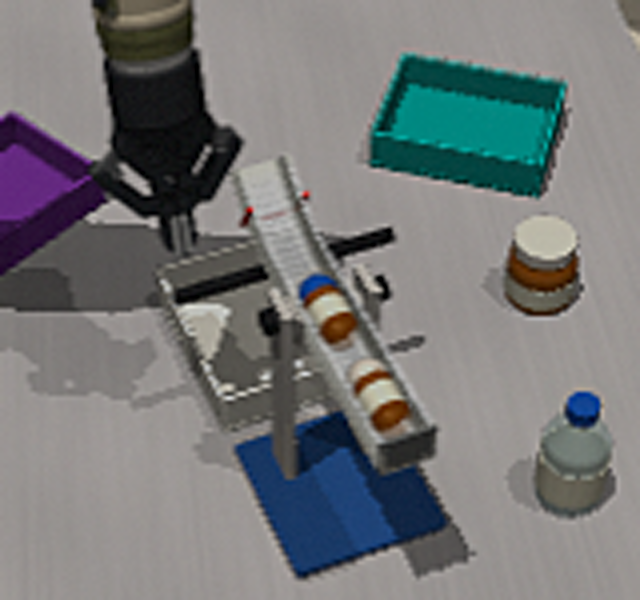

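Call:
send_rows(series=[0.3,-0.3,1.6,0,0,0,0,0.65,-0.3,3.1,0,0,0,0,0.6,-0.3,3.5,0,0,0,0,0.6,-0.3,3.8,0,0,0,0,0.55,-0.3,4.1,0,0,0,0,0.5,-0.3,4.4,0,0,0,0,0.45,-0.3,4.7,0,0,0,0,0.4,-0.3,5,0,0,0,0,0.4,-0.3,5.3,0,0,0,0,0.4,-0.3,5.3,0,0,0,0])

```text
clock: 6.88
tcp_pos: [0.436, -0.052, 0.1602]
orientation: [0.104, 0.602, 0.787, -0.079]
wrist_force: [-1.7, 2.2, 1.9]
finger_gap: -0.0001
```

```bash
cat > th.py <<'E'
from h import *
import sys
s=get_state();print(s["clock"],s["tcp_pos"].round(4),"F",s["wrist_force"].round(1))
p=np.load("stand.npy");c,sn=np.cos(p[2]),np.sin(p[2])
d=s["tcp_pos"][:2]-p[:2];print("stand x,y of tcp",(c*d[0]+sn*d[1]).round(4),(-sn*d[0]+c*d[1]).round(4))
def L(P):P=np.atleast_2d(P);return np.c_[p[0]+c*P[:,0]-sn*P[:,1],p[1]+sn*P[:,0]+c*P[:,1],P[:,2]]
def T(P,a):P=np.atleast_2d(np.array(P,float));return L(np.c_[P[:,0]*np.cos(a)+P[:,2]*np.sin(a),P[:,1],.2-P[:,0]*np.sin(a)+P[:,2]*np.cos(a)])
# black crossbar end: predicted pixels per theta
if len(sys.argv)>1:
    im=read_camera("side");cv2.imwrite("pics/raw_%s.png"%sys.argv[1],im)
    x0,y0,x1,y1=215,135,315,235
    cv2.imwrite("pics/%s.png"%sys.argv[1],cv2.resize(im[y0:y1,x0:x1],None,fx=6,fy=6,interpolation=cv2.INTER_CUBIC))
    for l in ("vial1",):
        print(l,[(round(d["p"],2),d["box"]) for d in silhouettes("side",l)])
    for a in (0,.1,.2,.3,.4,.5,.6):
        q=(proj("side",np.r_[T([.085,-.1,-.034],a),T([-.16,-.02,.01],a),T([.085,.1,-.034],a)])-[x0,y0])*6
        print(a,"bar far, back, bar near",q.round().tolist())
E
python3 th.py t1
```

```text
6.8833 [ 0.436  -0.052   0.1602] F [-1.7  2.2  1.9]
stand x,y of tcp 0.0816 0.0874
vial1 [(0.56, [266.3, 182.8, 11.6, 14.9]), (0.53, [276.0, 194.4, 17.8, 20.1])]
0 bar far, back, bar near [[433.0, 197.0], [493.0, 495.0], [104.0, 293.0]]
0.1 bar far, back, bar near [[435.0, 212.0], [493.0, 472.0], [107.0, 308.0]]
0.2 bar far, back, bar near [[438.0, 227.0], [492.0, 446.0], [111.0, 324.0]]
0.3 bar far, back, bar near [[442.0, 242.0], [489.0, 419.0], [115.0, 339.0]]
0.4 bar far, back, bar near [[446.0, 257.0], [485.0, 389.0], [119.0, 355.0]]
0.5 bar far, back, bar near [[450.0, 273.0], [479.0, 358.0], [124.0, 371.0]]
0.6 bar far, back, bar near [[455.0, 288.0], [473.0, 326.0], [129.0, 386.0]]
```

View pics/t1.png

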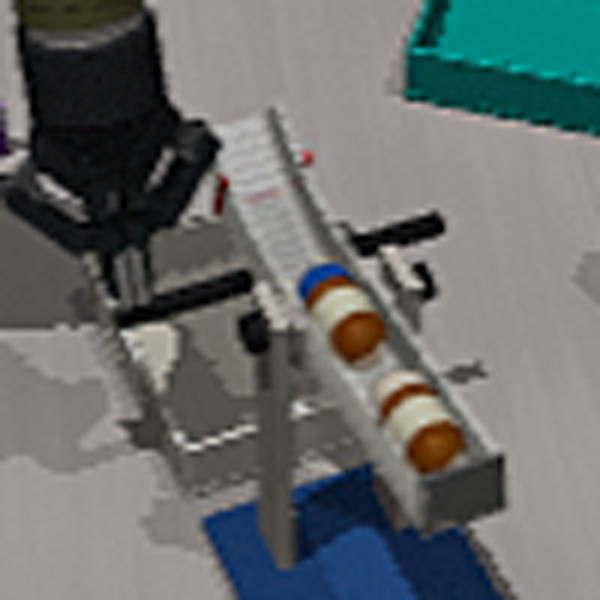

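```bash
cat > track.py <<'E'
import sys
sys.argv=sys.argv[:1]+sys.argv[1:]
name=sys.argv.pop(1)
exec(open("th.py").read().split("# black")[0])
out={}
for n in ("side","top"):
    im=read_camera(n);cv2.imwrite(f"pics/{name}_{n}.png",im);h=cv2.cvtColor(im,cv2.COLOR_BGR2HSV)
    q=proj(n,T([[x,y,z] for x in(-.05,.16) for y in(-.04,.04) for z in(-.02,.06)],.25));lo=(q.min(0)-3).astype(int);hi=(q.max(0)+3).astype(int)
    roi=np.zeros(im.shape[:2],np.uint8);cv2.fillConvexPoly(roi,cv2.convexHull(q.astype(np.int32)),255)
    for col,m in (("blue",cv2.inRange(h,(105,110,50),(128,255,255))),("red",cv2.inRange(h,(0,150,60),(5,255,255))|cv2.inRange(h,(173,130,60),(180,255,255)))):
        k,lab,st,ce=cv2.connectedComponentsWithStats(m&roi)
        L_=[(int(st[i,4]),ce[i].round(1).tolist(),st[i,:4].tolist()) for i in range(1,k) if st[i,4]>=2];L_.sort(reverse=True)
        print(n,col,L_[:4]);out[n,col]=L_
E
python3 track.py a0
```

```text
6.9833 [ 0.436  -0.052   0.1601] F [-2.2  0.5  3.6]
stand x,y of tcp 0.0816 0.0874
side blue [(22, [267.7, 180.8], [265, 179, 8, 6])]
side red []
top blue [(84, [261.0, 178.7], [257, 172, 10, 13]), (81, [283.7, 185.0], [277, 181, 14, 9]), (50, [258.1, 192.7], [254, 189, 11, 9]), (41, [276.7, 161.9], [270, 159, 14, 7])]
top red [(4, [226.0, 177.5], [225, 177, 3, 2])]
```

Run:
```python
import sys;sys.argv=["x"]
exec(open("th.py").read().split("# black")[0])
def inv(w,a):
    d=w[:2]-p[:2];X=c*d[0]+sn*d[1];Y=-sn*d[0]+c*d[1];Z=w[2]-.2
    return np.array([X*np.cos(a)-Z*np.sin(a),Y,X*np.sin(a)+Z*np.cos(a)])*1000
w,e=tri("side",[267.7,180.8],"top",[261,178.7]);print("cap",w,e,inv(w,.155).round(1))
for sd,tp in (((266.2,161.2),(226,177.5)),):
    w,e=tri("side",sd,"top",tp);print("far red",w,e,inv(w,.155).round(1))
# theta0 both images
im=cv2.imread("pics/side0.png");
for n,f in(("side","raw_t1"),("side","side0")):
    h=cv2.cvtColor(cv2.imread(f"pics/{f}.png"),cv2.COLOR_BGR2HSV)[150:180,245:272]
    m=(cv2.inRange(h,(0,100,60),(10,255,255))|cv2.inRange(h,(170,100,60),(180,255,255)))
    print(f,[(x+245,y+150) for y,x in np.argwhere(m)])
```

```text
7.0833 [ 0.436 -0.052  0.16 ] F [-2.5  1.1  5.5]
stand x,y of tcp 0.0816 0.0874
cap [ 0.53616392 -0.09192354  0.20643776] 0.0003383966957237704 [15.6  1.2  8.9]
far red [ 0.54161796 -0.00174254  0.20787764] 0.0024977343534306955 [ 99.9 -27.7  23.6]
raw_t1 [(np.int64(266), np.int64(160)), (np.int64(266), np.int64(161)), (np.int64(252), np.int64(165)), (np.int64(251), np.int64(166)), (np.int64(251), np.int64(167)), (np.int64(251), np.int64(170))]
side0 [(np.int64(266), np.int64(158)), (np.int64(267), np.int64(158)), (np.int64(266), np.int64(159)), (np.int64(251), np.int64(162)), (np.int64(252), np.int64(162)), (np.int64(251), np.int64(164))]
```

Call:
send_rows(series=[-0.1,0,0.3,0,0,0,0,-0.2,0,0.6,0,0,0,0,-0.3,0,0.9,0,0,0,0,-0.3,0,0.9,0,0,0,0,-0.3,0,0.9,0,0,0,0])

```text
clock: 7.5
tcp_pos: [0.4373, -0.0569, 0.1515]
orientation: [0.104, 0.602, 0.787, -0.079]
wrist_force: [-0.2, 1.2, 2.1]
finger_gap: -0.0004
```

```bash
cat >> track.py <<'E'
def inv(w,a):
    d=w[:2]-p[:2];X=c*d[0]+sn*d[1];Y=-sn*d[0]+c*d[1];Z=w[2]-.2
    return np.array([X*np.cos(a)-Z*np.sin(a),Y,X*np.sin(a)+Z*np.cos(a)])*1000
# theta from fingertip height on the bar (bar top under tip), offset calibrated at first contact
d=s["tcp_pos"][:2]-p[:2];ax=c*d[0]+sn*d[1]
from scipy.optimize import brentq
zb=lambda a:.2-.085*np.sin(a)-.034*np.cos(a); xb=lambda a:.085*np.cos(a)-.034*np.sin(a)
th=brentq(lambda a:zb(a)+.007/np.cos(.26)+(ax-xb(a))*np.tan(.26)-s["tcp_pos"][2],-.2,.9) # tip plane inclined 0.26
th2=brentq(lambda a:zb(a)+.007-s["tcp_pos"][2],-.2,.9)
print("theta est",round(th,3),round(th2,3),"bar x",round(xb(th),4))
sb=out["side","blue"];tb=[b for b in out["top","blue"] if b[1][1]>172 and b[1][1]<188 and b[1][0]<264]
if sb and tb:
    w,e=tri("side",sb[0][1],"top",tb[0][1]);v=inv(w,th);print("cap tube mm",v.round(1),"err",round(e*1000,1))
    nose=v-[0,0,8]+11*np.array([np.cos(.27),0,np.sin(.27)]);rim=np.array([106,0,17.6])
    print("nose past rim",(nose-rim)@[np.cos(.52),0,np.sin(.52)])
E
python3 track.py a1
```

```text
7.5 [ 0.4373 -0.0569  0.1515] F [-0.2  1.2  2.1]
stand x,y of tcp 0.0765 0.0874
side blue [(18, [267.6, 180.9], [265, 179, 8, 6])]
side red [(2, [252.0, 168.5], [252, 168, 1, 2])]
top blue [(81, [283.8, 185.0], [277, 181, 14, 9]), (77, [260.8, 178.8], [257, 172, 10, 13]), (49, [258.2, 192.7], [254, 189, 11, 9]), (37, [276.3, 161.8], [270, 159, 14, 7])]
top red [(3, [226.3, 178.3], [226, 178, 2, 2])]
theta est 0.291 0.27 bar x 0.0716
cap tube mm [15.   1.2 10.3] err 0.2
nose past rim -75.94980628230024
```

Call:
send_rows(series=[-0.03,0,0.1,0,0,0,0,-0.06,0,0.2,0,0,0,0,-0.06,0,0.2,0,0,0,0,-0.06,0,0.2,0,0,0,0])

```text
clock: 7.93
tcp_pos: [0.4376, -0.058, 0.1498]
orientation: [0.104, 0.602, 0.787, -0.079]
wrist_force: [-0.6, 1.9, 3.8]
finger_gap: -0.0001
```

```bash
python3 track.py a2|egrep -v "top|stand"
```

```text
7.9333 [ 0.4376 -0.058   0.1498] F [-0.6  1.9  3.8]
side blue [(15, [267.7, 181.0], [265, 179, 8, 6])]
side red [(3, [252.0, 169.0], [252, 168, 1, 3]), (2, [266.0, 163.5], [266, 163, 1, 2]), (2, [251.0, 172.5], [251, 172, 1, 2])]
theta est 0.318 0.295 bar x 0.0701
cap tube mm [14.8  1.1 10.1] err 0.4
nose past rim -76.15706610107861
```

Call:
send_rows(series=[-0.03,0,0.1,0,0,0,0,-0.06,0,0.2,0,0,0,0,-0.06,0,0.2,0,0,0,0,-0.06,0,0.2,0,0,0,0])

```text
clock: 8.37
tcp_pos: [0.4379, -0.0592, 0.1479]
orientation: [0.104, 0.603, 0.787, -0.079]
wrist_force: [1.3, 2.0, 4.3]
finger_gap: -0.0002
```

```bash
python3 track.py a3|egrep -v "top|stand"
```

```text
8.3667 [ 0.4379 -0.0592  0.1479] F [1.3 2.  4.3]
side blue [(14, [267.7, 180.9], [265, 179, 8, 6])]
side red [(4, [251.8, 170.5], [251, 169, 2, 4])]
theta est 0.346 0.321 bar x 0.0684
cap tube mm [14.4  1.2 11. ] err 0.8
nose past rim -76.07581786495054
```

Call:
send_rows(series=[-0.04,0,0.1,0,0,0,0,-0.1,0,0.2,0,0,0,0,-0.1,0,0.2,0,0,0,0,-0.1,0,0.2,0,0,0,0])

```text
clock: 8.8
tcp_pos: [0.4382, -0.0604, 0.1462]
orientation: [0.104, 0.602, 0.787, -0.079]
wrist_force: [1.7, 3.2, 3.7]
finger_gap: 0.0003
```

```bash
python3 track.py a4|egrep -v "top|stand"
```

```text
8.8 [ 0.4382 -0.0604  0.1462] F [1.7 3.2 3.7]
side blue [(14, [267.7, 180.9], [265, 179, 8, 6])]
side red [(5, [251.8, 173.0], [251, 171, 2, 5]), (2, [266.0, 164.5], [266, 164, 1, 2])]
theta est 0.374 0.346 bar x 0.0667
cap tube mm [14.1  1.2 11.4] err 0.8
nose past rim -76.14762638362153
```

Call:
send_rows(series=[-0.04,0,0.1,0,0,0,0,-0.08,0,0.15,0,0,0,0,-0.08,0,0.15,0,0,0,0,-0.08,0,0.15,0,0,0,0])

```text
clock: 9.23
tcp_pos: [0.4383, -0.0616, 0.1449]
orientation: [0.104, 0.602, 0.787, -0.079]
wrist_force: [2.2, 3.5, 3.9]
finger_gap: -0.0002
```

```bash
python3 track.py a5|egrep -v "stand"
```

```text
9.2333 [ 0.4383 -0.0616  0.1449] F [2.2 3.5 3.9]
side blue [(14, [267.7, 180.9], [265, 179, 8, 6])]
side red [(7, [251.9, 172.9], [251, 170, 2, 6])]
top blue [(81, [284.1, 184.9], [278, 180, 13, 10]), (73, [260.7, 178.9], [257, 172, 10, 13]), (49, [258.4, 192.7], [254, 189, 11, 9]), (34, [251.9, 169.6], [248, 167, 9, 6])]
top red [(2, [226.5, 179.0], [226, 179, 2, 1])]
theta est 0.394 0.365 bar x 0.0654
cap tube mm [14.2  1.1 11.5] err 0.7
nose past rim -76.00857843831106
```

Call:
send_rows(series=[-0.04,0,0.1,0,0,0,0,-0.08,0,0.15,0,0,0,0,-0.08,0,0.15,0,0,0,0,-0.08,0,0.15,0,0,0,0])

```text
clock: 9.67
tcp_pos: [0.4385, -0.0628, 0.1435]
orientation: [0.104, 0.602, 0.787, -0.079]
wrist_force: [1.2, 1.7, 3.6]
finger_gap: -0.0001
```

```bash
python3 track.py a6|egrep -v "stand"
```

```text
9.6667 [ 0.4385 -0.0628  0.1435] F [1.2 1.7 3.6]
side blue [(11, [266.9, 180.6], [265, 179, 5, 5]), (2, [271.5, 180.0], [271, 180, 2, 1])]
side red [(7, [252.0, 173.0], [252, 170, 1, 7]), (2, [266.0, 165.5], [266, 165, 1, 2])]
top blue [(81, [284.1, 184.9], [278, 180, 13, 10]), (66, [259.0, 179.5], [255, 173, 10, 12]), (45, [258.2, 192.9], [254, 189, 11, 9]), (34, [251.9, 169.6], [248, 167, 9, 6])]
top red []
theta est 0.416 0.385 bar x 0.064
cap tube mm [19.3  1.5 11.2] err 0.2
nose past rim -71.75816759325753
```

Call:
send_rows(series=[-0.04,0,0.1,0,0,0,0,-0.08,0,0.15,0,0,0,0,-0.08,0,0.15,0,0,0,0,-0.08,0,0.15,0,0,0,0])

```text
clock: 10.1
tcp_pos: [0.4387, -0.0639, 0.1422]
orientation: [0.104, 0.602, 0.787, -0.079]
wrist_force: [2.7, 2.1, 2.9]
finger_gap: 0.0004
```

```bash
python3 track.py a7|egrep -v "stand"
```

```text
10.1 [ 0.4387 -0.0639  0.1422] F [2.7 2.1 2.9]
side blue [(12, [262.2, 175.5], [260, 174, 6, 5])]
side red [(8, [252.0, 173.5], [252, 170, 1, 8])]
top blue [(82, [284.0, 184.9], [278, 180, 13, 10]), (61, [241.3, 185.5], [238, 179, 9, 12]), (47, [258.3, 192.9], [254, 189, 11, 9]), (34, [251.9, 169.6], [248, 167, 9, 6])]
top red []
theta est 0.438 0.406 bar x 0.0626
cap tube mm [71.9 -0.3 12. ] err 1.8
nose past rim -25.700471418949682
```

Call:
send_rows(series=[0,0,0,0,0,0,0,0,0,0,0,0,0,0,0,0,0,0,0,0,0,0,0,0,0,0,0,0,0,0,0,0,0,0,0,0,0,0,0,0,0,0])

```text
clock: 10.7
tcp_pos: [0.4387, -0.0639, 0.1423]
orientation: [0.104, 0.602, 0.787, -0.079]
wrist_force: [1.6, 1.1, 2.5]
finger_gap: -0.0001
```

```bash
python3 track.py a8|egrep -v "stand"
python3 - <<'E'
import cv2,numpy as np
a=cv2.imread("pics/a8_side.png")[145:215,235:295];b=cv2.imread("pics/a8_top.png")[155:225,205:265]
cv2.imwrite("pics/v1.png",np.hstack([cv2.resize(x,(390,455),interpolation=cv2.INTER_CUBIC) for x in(a,b)]))
E
```

```text
10.7 [ 0.4387 -0.0639  0.1423] F [1.6 1.1 2.5]
side blue [(17, [259.8, 171.3], [257, 170, 8, 5])]
side red [(8, [252.0, 173.5], [252, 170, 1, 8])]
top blue [(82, [284.0, 184.9], [278, 180, 13, 10]), (71, [234.7, 187.4], [231, 181, 9, 13]), (47, [258.3, 192.9], [254, 189, 11, 9]), (35, [251.9, 169.5], [248, 167, 9, 6])]
top red [(2, [227.5, 179.0], [227, 179, 2, 1])]
theta est 0.436 0.405 bar x 0.0627
cap tube mm [86.9  0.6 22.8] err 1.1
nose past rim -7.309751686637807
```

View pics/v1.png

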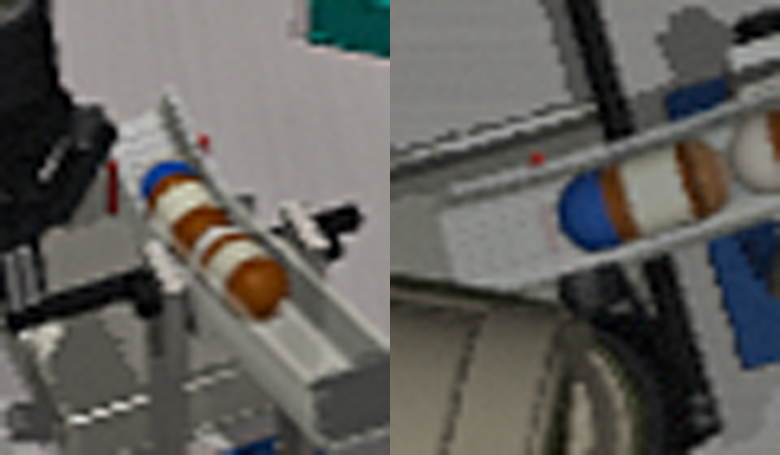

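Call:
send_rows(series=[-0.02,0,0.04,0,0,0,0,-0.04,0,0.08,0,0,0,0,-0.04,0,0.08,0,0,0,0,-0.04,0,0.08,0,0,0,0,-0.04,0,0.08,0,0,0,0,-0.04,0,0.08,0,0,0,0,-0.04,0,0.08,0,0,0,0])

```text
clock: 11.38
tcp_pos: [0.4388, -0.0644, 0.1416]
orientation: [0.104, 0.602, 0.787, -0.079]
wrist_force: [0.7, 1.3, 3.8]
finger_gap: -0.0
```

```bash
python3 track.py b1|egrep -v "stand"
```

```text
11.3833 [ 0.4388 -0.0644  0.1416] F [0.7 1.3 3.8]
side blue [(18, [259.9, 171.4], [257, 170, 8, 5])]
side red [(8, [251.9, 173.5], [251, 170, 2, 8]), (2, [266.0, 166.5], [266, 166, 1, 2])]
top blue [(82, [284.0, 184.9], [278, 180, 13, 10]), (71, [234.9, 187.5], [231, 181, 9, 13]), (45, [258.1, 192.9], [254, 189, 11, 9]), (34, [252.1, 169.4], [248, 167, 9, 6])]
top red [(2, [227.5, 179.0], [227, 179, 2, 1])]
theta est 0.449 0.415 bar x 0.0618
cap tube mm [86.2  0.7 23.6] err 1.6
nose past rim -7.5297026083489005
```

Call:
send_rows(series=[-0.02,0,0.04,0,0,0,0,-0.04,0,0.08,0,0,0,0,-0.04,0,0.08,0,0,0,0,-0.04,0,0.08,0,0,0,0,-0.04,0,0.08,0,0,0,0,-0.04,0,0.08,0,0,0,0,-0.04,0,0.08,0,0,0,0])

```text
clock: 12.07
tcp_pos: [0.439, -0.065, 0.1409]
orientation: [0.104, 0.602, 0.787, -0.079]
wrist_force: [-0.1, 1.5, 2.3]
finger_gap: 0.0
```

```bash
python3 track.py b2|egrep -v "stand"
```

```text
12.0667 [ 0.439  -0.065   0.1409] F [-0.1  1.5  2.3]
side blue [(17, [259.8, 171.6], [257, 170, 8, 6])]
side red [(6, [252.0, 174.5], [252, 172, 1, 6]), (2, [266.0, 166.5], [266, 166, 1, 2])]
top blue [(82, [284.0, 184.9], [278, 180, 13, 10]), (70, [234.8, 187.5], [231, 181, 10, 13]), (44, [258.2, 193.0], [254, 189, 11, 9]), (37, [251.9, 169.6], [248, 167, 9, 6])]
top red [(2, [227.5, 179.0], [227, 179, 2, 1])]
theta est 0.461 0.426 bar x 0.061
cap tube mm [86.7  0.7 23.8] err 1.1
nose past rim -7.009833243150285
```

Call:
send_rows(series=[-0.02,0,0.04,0,0,0,0,-0.04,0,0.08,0,0,0,0,-0.04,0,0.08,0,0,0,0,-0.04,0,0.08,0,0,0,0,-0.04,0,0.08,0,0,0,0,-0.04,0,0.08,0,0,0,0,-0.04,0,0.08,0,0,0,0])

```text
clock: 12.75
tcp_pos: [0.4392, -0.0656, 0.1403]
orientation: [0.104, 0.602, 0.787, -0.079]
wrist_force: [-0.3, 1.3, 2.4]
finger_gap: 0.0002
```

```bash
python3 track.py b3|egrep "theta|tube|nose|F"
```

```text
12.75 [ 0.4392 -0.0656  0.1403] F [-0.3  1.3  2.4]
theta est 0.472 0.436 bar x 0.0602
cap tube mm [87.3  1.1 22.9] err 0.4
nose past rim -6.916107578901145
```

Call:
send_rows(series=[-0.02,0,0.04,0,0,0,0,-0.04,0,0.08,0,0,0,0,-0.04,0,0.08,0,0,0,0,-0.04,0,0.08,0,0,0,0,-0.04,0,0.08,0,0,0,0,-0.04,0,0.08,0,0,0,0,-0.04,0,0.08,0,0,0,0])

```text
clock: 13.43
tcp_pos: [0.4393, -0.0662, 0.1396]
orientation: [0.104, 0.602, 0.787, -0.079]
wrist_force: [-1.0, 1.4, 2.0]
finger_gap: -0.0003
```

```bash
python3 track.py b4|egrep "theta|tube|nose|F"
```

```text
13.4333 [ 0.4393 -0.0662  0.1396] F [-1.   1.4  2. ]
theta est 0.484 0.447 bar x 0.0594
cap tube mm [87.1  1.7 23.5] err 0.7
nose past rim -6.784134893660904
```

Call:
send_rows(series=[-0.02,0,0.04,0,0,0,0,-0.04,0,0.08,0,0,0,0,-0.04,0,0.08,0,0,0,0,-0.04,0,0.08,0,0,0,0,-0.04,0,0.08,0,0,0,0,-0.04,0,0.08,0,0,0,0,-0.04,0,0.08,0,0,0,0])

```text
clock: 14.12
tcp_pos: [0.4395, -0.0667, 0.139]
orientation: [0.104, 0.602, 0.787, -0.079]
wrist_force: [-1.7, 1.1, 3.3]
finger_gap: 0.0001
```

```bash
python3 track.py b5|egrep "theta|tube|nose|F"
```

```text
14.1167 [ 0.4395 -0.0667  0.139 ] F [-1.7  1.1  3.3]
theta est 0.496 0.457 bar x 0.0586
cap tube mm [86.3  0.8 23.9] err 0.6
nose past rim -7.241574177722406
```

Call:
send_rows(series=[-0.02,0,0.04,0,0,0,0,-0.04,0,0.08,0,0,0,0,-0.04,0,0.08,0,0,0,0,-0.04,0,0.08,0,0,0,0,-0.04,0,0.08,0,0,0,0,-0.04,0,0.08,0,0,0,0,-0.04,0,0.08,0,0,0,0])

```text
clock: 14.8
tcp_pos: [0.4397, -0.0673, 0.1383]
orientation: [0.104, 0.602, 0.787, -0.079]
wrist_force: [-1.4, 1.3, 2.5]
finger_gap: -0.0001
```

```bash
python3 track.py b6|egrep "theta|tube|nose|F|red"
```

```text
14.8 [ 0.4397 -0.0673  0.1383] F [-1.4  1.3  2.5]
side red [(8, [252.0, 175.5], [252, 172, 1, 8]), (2, [266.0, 167.5], [266, 167, 1, 2])]
top red [(2, [227.5, 179.0], [227, 179, 2, 1])]
theta est 0.509 0.468 bar x 0.0576
cap tube mm [86.1  0.6 24.3] err 0.6
nose past rim -7.2786602610364275
```

Call:
send_rows(series=[-0.02,0,0.04,0,0,0,0,-0.04,0,0.08,0,0,0,0,-0.04,0,0.08,0,0,0,0,-0.04,0,0.08,0,0,0,0,-0.04,0,0.08,0,0,0,0,-0.04,0,0.08,0,0,0,0,-0.04,0,0.08,0,0,0,0])

```text
clock: 15.48
tcp_pos: [0.4399, -0.0679, 0.1377]
orientation: [0.104, 0.602, 0.787, -0.079]
wrist_force: [-1.2, 1.0, 3.2]
finger_gap: -0.0003
```

```bash
python3 track.py b7|egrep "theta|tube|nose|F|red"
```

```text
15.4833 [ 0.4399 -0.0679  0.1377] F [-1.2  1.   3.2]
side red [(8, [252.0, 175.5], [252, 172, 1, 8]), (2, [266.0, 168.5], [266, 168, 1, 2])]
top red []
theta est 0.522 0.479 bar x 0.0567
cap tube mm [86.8  1.3 23.6] err 0.2
nose past rim -6.999097920585393
```

Call:
send_rows(series=[-0.02,0,0.04,0,0,0,0,-0.04,0,0.08,0,0,0,0,-0.04,0,0.08,0,0,0,0,-0.04,0,0.08,0,0,0,0,-0.04,0,0.08,0,0,0,0,-0.04,0,0.08,0,0,0,0])

```text
clock: 16.08
tcp_pos: [0.44, -0.0685, 0.137]
orientation: [0.104, 0.602, 0.787, -0.079]
wrist_force: [-1.3, 0.7, 2.9]
finger_gap: -0.0002
```

```bash
python3 track.py b8|egrep "theta|tube|nose|F|red"
```

```text
16.0833 [ 0.44   -0.0685  0.137 ] F [-1.3  0.7  2.9]
side red [(8, [252.0, 175.5], [252, 172, 1, 8])]
top red []
theta est 0.535 0.49 bar x 0.0558
cap tube mm [86.4  1.3 24.5] err 0.3
nose past rim -6.945332788995666
```

Call:
send_rows(series=[-0.02,0,0.04,0,0,0,0,-0.04,0,0.08,0,0,0,0,-0.04,0,0.08,0,0,0,0,-0.04,0,0.08,0,0,0,0,-0.04,0,0.08,0,0,0,0,-0.04,0,0.08,0,0,0,0])

```text
clock: 16.68
tcp_pos: [0.4402, -0.0691, 0.1363]
orientation: [0.104, 0.602, 0.787, -0.079]
wrist_force: [-1.0, 0.1, 3.8]
finger_gap: 0.0004
```

```bash
python3 track.py b9|egrep "theta|tube|nose|F|red"
```

```text
16.6833 [ 0.4402 -0.0691  0.1363] F [-1.   0.1  3.8]
side red [(6, [252.0, 174.5], [252, 172, 1, 6]), (2, [266.0, 168.5], [266, 168, 1, 2])]
top red []
theta est 0.549 0.502 bar x 0.0547
cap tube mm [86.1  1.4 25. ] err 1.0
nose past rim -6.865330902999611
```

Call:
send_rows(series=[-0.02,0,0.04,0,0,0,0,-0.04,0,0.08,0,0,0,0,-0.04,0,0.08,0,0,0,0,-0.04,0,0.08,0,0,0,0,-0.04,0,0.08,0,0,0,0,-0.04,0,0.08,0,0,0,0])

```text
clock: 17.28
tcp_pos: [0.4404, -0.0697, 0.1357]
orientation: [0.104, 0.602, 0.787, -0.079]
wrist_force: [-2.0, -0.8, 4.9]
finger_gap: -0.0
```

```bash
python3 track.py c1|egrep "theta|tube|nose|F|red|blue"
python3 - <<'E'
import cv2,numpy as np
a=cv2.imread("pics/c1_side.png")[145:215,235:295];b=cv2.imread("pics/c1_top.png")[155:225,205:265]
cv2.imwrite("pics/v2.png",np.hstack([cv2.resize(x,(390,455),interpolation=cv2.INTER_CUBIC) for x in(a,b)]))
E
```

```text
17.2833 [ 0.4404 -0.0697  0.1357] F [-2.  -0.8  4.9]
side blue [(15, [260.0, 173.3], [257, 172, 8, 5])]
side red [(4, [252.0, 173.5], [252, 172, 1, 4]), (2, [266.0, 168.5], [266, 168, 1, 2])]
top blue [(81, [284.1, 184.9], [278, 180, 13, 10]), (67, [235.7, 187.6], [232, 181, 10, 13]), (46, [258.3, 193.0], [254, 189, 11, 9]), (36, [252.0, 169.5], [248, 167, 9, 6])]
top red [(2, [228.0, 179.5], [228, 179, 1, 2])]
theta est 0.562 0.512 bar x 0.0538
cap tube mm [85.3  0.8 26.2] err 1.0
nose past rim -7.030522896149968
```

View pics/v2.png

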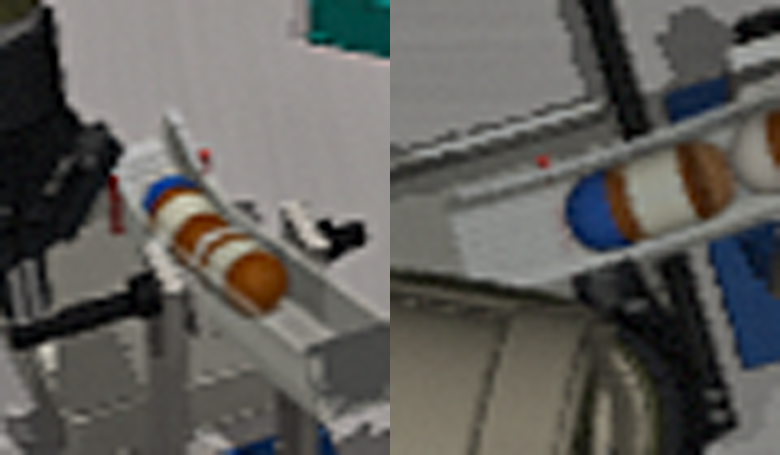

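The vial is still just behind the collar line (nose at 566, line at about 560 in the right-hand panel), and the tube is tilting as intended. Continuing in small steps.

Call:
send_rows(series=[-0.02,0,0.04,0,0,0,0,-0.04,0,0.08,0,0,0,0,-0.04,0,0.08,0,0,0,0,-0.04,0,0.08,0,0,0,0,-0.04,0,0.08,0,0,0,0,-0.04,0,0.08,0,0,0,0])

```text
clock: 17.88
tcp_pos: [0.4405, -0.0703, 0.1351]
orientation: [0.104, 0.602, 0.787, -0.079]
wrist_force: [-1.6, -0.3, 5.5]
finger_gap: -0.0
```

```bash
python3 track.py c2|egrep "theta|tube|nose|F"
```

```text
17.8833 [ 0.4405 -0.0703  0.1351] F [-1.6 -0.3  5.5]
theta est 0.577 0.524 bar x 0.0527
cap tube mm [86.4  1.6 24.8] err 0.6
nose past rim -6.79318578998279
```

Call:
send_rows(series=[-0.02,0,0.04,0,0,0,0,-0.04,0,0.08,0,0,0,0,-0.04,0,0.08,0,0,0,0,-0.04,0,0.08,0,0,0,0,-0.04,0,0.08,0,0,0,0,-0.04,0,0.08,0,0,0,0])

```text
clock: 18.48
tcp_pos: [0.4407, -0.0709, 0.1345]
orientation: [0.104, 0.602, 0.787, -0.079]
wrist_force: [-2.6, -0.8, 4.7]
finger_gap: -0.0001
```

```bash
python3 track.py c3|egrep "theta|tube|nose|F"
```

```text
18.4833 [ 0.4407 -0.0709  0.1345] F [-2.6 -0.8  4.7]
theta est 0.59 0.534 bar x 0.0517
```

```bash
sed -i 's/b\[1\]\[1\]>172 and b\[1\]\[1\]<188/172<b[1][1]<191.5/; s/b\[1\]\[0\]<264\]/b[1][0]<250]/' track.py; python3 track.py c4
```

```text
18.5833 [ 0.4407 -0.0709  0.1345] F [-1.9 -0.3  4.6]
stand x,y of tcp 0.0621 0.0878
side blue [(17, [259.1, 172.5], [256, 171, 8, 5])]
side red [(2, [266.0, 169.5], [266, 169, 1, 2]), (2, [252.0, 176.5], [252, 176, 1, 2])]
top blue [(80, [284.3, 184.8], [278, 180, 13, 10]), (64, [232.7, 188.4], [229, 182, 9, 13]), (46, [258.3, 193.0], [254, 189, 11, 9]), (39, [251.8, 169.7], [247, 167, 10, 7])]
top red []
theta est 0.59 0.534 bar x 0.0517
cap tube mm [93.7  0.5 30. ] err 0.3
nose past rim 2.122942392117623
```

Run:
```python
import cv2,numpy as np
a=cv2.imread("pics/c4_side.png")[155:190,243:273];b=cv2.imread("pics/c4_top.png")[170:205,215:245]
cv2.imwrite("pics/v3.png",np.hstack([cv2.resize(x,(390,455),interpolation=cv2.INTER_CUBIC) for x in(a,b)]))
```

```text
(no output)
```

View pics/v3.png

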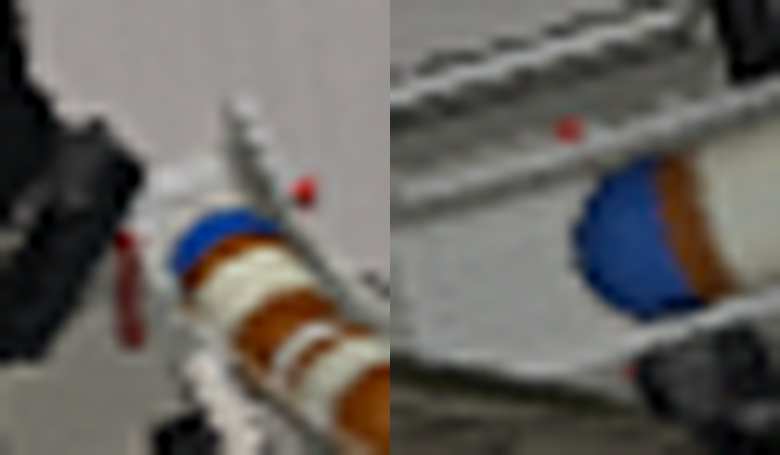

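Run:
```python
import sys;sys.argv=["x"]
exec(open("th.py").read().split("# black")[0])
def S(w): d=w[:2]-p[:2];return np.array([c*d[0]+sn*d[1],-sn*d[0]+c*d[1],w[2]])*1000
w,e=tri("side",[266.5,169.6],"top",[228.7,179.8]);print("far mark",S(w).round(1),e)
for y in(173.5,177,181):
    w,e=tri("side",[252.6,y],"top",[233.6,198.3]);print("near mark",y,S(w).round(1),e)
w,e=tri("side",[259.1,172.5],"top",[232.7,188.4]);print("cap",S(w).round(1),e)
for z in (.15,.16,.17,.18):print("nose",z,S(onz("top",[[229.1,188.1]],z)[0]).round(1),"bnd",S(onz("top",[[237.4,188.5]],z)[0]).round(1))
for th in(.52,.535,.55,.57):
    print(th,"rim model",S(T([.106,0,.0176],th)[0]).round(1))
```

```text
18.6833 [ 0.4408 -0.0709  0.1345] F [-1.7 -1.   4.8]
stand x,y of tcp 0.0621 0.0878
far mark [ 98.1 -26.4 172.7] 0.0035684033896386793
near mark 173.5 [ 98.9  24.6 172.6] 0.004531405845499303
near mark 177 [ 99.7  23.6 155.1] 0.0023756468896281133
near mark 181 [100.5  22.5 134.6] 0.00013837791941208078
cap [ 94.5   0.5 172.8] 0.0003281928484922116
nose 0.15 [104.3  -6.1 150. ] bnd [ 82.8   1.2 150. ]
nose 0.16 [104.   -4.7 160. ] bnd [ 82.7   2.6 160. ]
nose 0.17 [103.6  -3.2 170. ] bnd [ 82.6   4.  170. ]
nose 0.18 [103.3  -1.8 180. ] bnd [ 82.5   5.3 180. ]
0.52 rim model [100.7   0.  162.6]
0.535 rim model [100.2  -0.  161.1]
0.55 rim model [ 99.6   0.  159.6]
0.57 rim model [ 98.7   0.  157.6]
```

Measured: the nose is about 4–5 mm past the collar plane, and the blue/amber edge is about 17 mm behind it. That is the wanted state, so I'll let go gently, moving up and then outward.

Call:
send_rows(series=[0.03,0,-0.1,0,0,0,0,0.03,0,-0.3,0,0,0,0,0.03,0,-0.7,0,0,0,0,0,-0.3,-1.3,0,0,0,0,-0.3,-1.2,-2.3,0,0,0,0,-0.6,-3,-3.5,0,0,0,0,-1,-5,-5,0,0,0,0,-1.5,-7,-7,0,0,0,0,-2,-8.5,-9,0,0,0,0,-2,-8.5,-10,0,0,0,0])

```text
clock: 19.52
tcp_pos: [0.3551, -0.0869, 0.2386]
orientation: [0.105, 0.603, 0.787, -0.079]
wrist_force: [0.6, 0.7, -0.3]
finger_gap: -0.0
```

```bash
python3 track.py d1
python3 - <<'E'
import cv2,numpy as np
a=cv2.imread("pics/d1_side.png")[140:240,225:305];b=cv2.imread("pics/d1_top.png")[150:235,185:265]
cv2.imwrite("pics/v4.png",np.hstack([cv2.resize(a,(390,488),interpolation=cv2.INTER_CUBIC),cv2.resize(b,(400,488),interpolation=cv2.INTER_CUBIC)]))
E
```

```text
19.5167 [ 0.3551 -0.0869  0.2386] F [ 0.6  0.7 -0.3]
stand x,y of tcp 0.0691 0.1747
side blue [(16, [259.2, 172.4], [256, 171, 8, 5])]
side red [(3, [252.0, 177.0], [252, 176, 1, 3]), (2, [266.0, 169.5], [266, 169, 1, 2]), (2, [252.0, 173.5], [252, 173, 1, 2])]
top blue [(80, [284.3, 184.8], [278, 180, 13, 10]), (69, [233.0, 188.6], [229, 182, 10, 13]), (46, [258.4, 193.0], [254, 189, 11, 9]), (37, [251.9, 169.7], [248, 167, 9, 6])]
top red []Traceback (most recent call last):
  File "track.py", line 21, in <module>
    th=brentq(lambda a:zb(a)+.007/np.cos(.26)+(ax-xb(a))*np.tan(.26)-s["tcp_pos"][2],-.2,.9) # tip plane inclined 0.26
    r = _zeros._brentq(f, a, b, xtol, rtol, maxiter, args, full_output, disp)
ValueError: f(a) and f(b) must have different signs
```

View pics/v4.png

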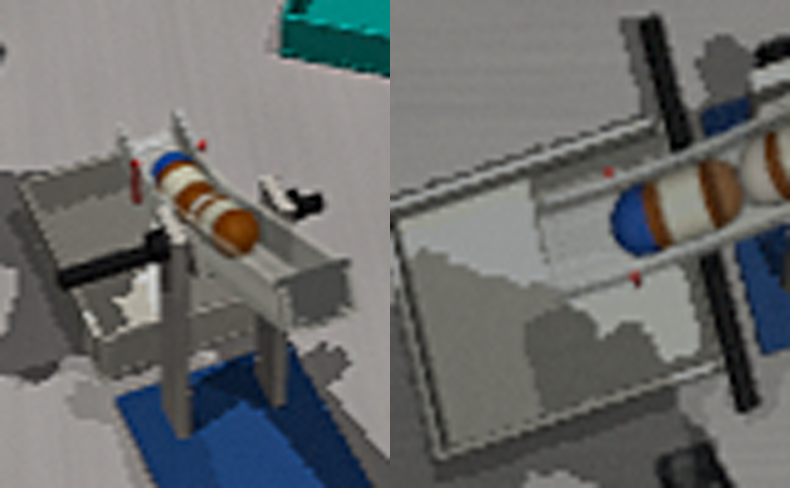

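After letting go nothing has moved. The collar marks at (608,172) and (636,279) put the collar line at x≈621, with the nose at about 611, so the cap is past it. The amber edge at about 650 is behind it, the lip is over the tray, and the gripper is clear. Handing in.

```bash
python3 -c "
from h import *
print(hand_in())"
```

```text
the job is handed in; nothing more can be done
None
```

The job is done and handed in at about 19.5 s on the robot's clock; no verdict was reported.

**What I did:** I pushed the white tray with the open fingers, without lifting it, about 21 cm along the bench until it stood under the lip. Then I pressed the left end of the crossbar down in small steps, to a tilt of roughly 0.53 rad. The first vial slid forward and stopped short of the collar, then jumped about 9 mm so that its cap poked out. I stopped there, let go and backed off.

**Last checks:**
- **Vial:** after release, the cap's nose is about 5 mm past the collar and the amber glass about 17 mm behind it.
- **Tube and tray:** the tube stays tilted with both vials in it. The tray is under the lip and clear of the base plate.
- **Robot:** the gripper is free, and the forces I read stayed within a few newtons.

**Disagreements and gaps:**
- My model-based estimate put the nose only 2 mm past the collar, against 4–5 mm from the collar marks. Both are past it, but the margin is small.
- The tracking script's tilt estimate stopped with an error after release, because the finger was no longer on the bar. I judged the final state from the pictures instead.
- I did not measure the bottle, jar and spray again at the end. The arm did not go near them.

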